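# Put a glazed tile away in the upright rack

### The job

Pick up the white tile that lies flat on the table, set it down leaning in the small sloping wooden rest and let go of it, then take it by its upper end and slide it on end down into the one empty slot of the plywood rack, keeping hold of it until it stands on the bottom. Leave it there upright and released, and do not disturb the two tiles already in the rack or anything else on the table.

Things in the scene. Friction and masses are not known exactly. Their poses are not given: they have to be found in the camera images.
- tile: The loose white ceramic tile to put away: a flat slab 120 x 60 x 12 mm, about 0.19 kg, lying flat at the start. Origin at its centre; x along its 120 mm length, y across its 60 mm width, z through its 12 mm thickness. Its ends and faces are alike.
- rest: Small fixed pale-wood rest, a vee seen from the side. Origin on the table under the bottom of the vee, z up. The back rises at 45 degrees towards +y and +z, 40 mm wide (x), 68 mm long: the upper 52 mm of a tile leaning lengthwise in it are clear on both faces. The shelf, 50 mm wide, rises at 45 degrees towards -y and +z, 24 mm long; the tile's lower end stands on it.
- rest_vee (a point): Bottom of the vee of the rest, where back surface and shelf surface meet, mid-width, 22 mm above the table. A tile standing in it has its centre 60 mm up the back from here and 6 mm out from it.
- rack: Fixed plywood rack, 92 (x) x 162 (y) mm, top 52 mm above the table, base 12 mm thick. Origin on the table under its middle. Three slots for tiles on end, side by side along y, 48 mm apart, the middle one at the origin. Each is 65 mm long (x), 15 mm wide (y), 40 mm deep; the top 10 mm flares outward by 5 mm. Two hold a tile, any one of the three is empty.
- felt: Thin fixed grey felt strip 64 x 14 x 2 mm on the floor of the empty slot. Origin at the centre of its underside, 12 mm above the table, on the slot's centre; x along the slot, y across it, z up. A tile fully down stands on its top with its centre 62 mm above this origin.
- tile_b: White tile 100 x 60 x 12 mm standing on end in a slot of the rack, its top 112 mm above the table. Origin at its centre, x along its length (vertical), z through its thickness.
- tile_c: Another such tile of 100 x 60 x 12 mm standing in another slot. Origin and axes as for tile_b.
- paint_jar: Small clear jar of 36 mm diameter, 45 mm high, beside the tile. Origin at the centre of its underside. Leave alone.
- brush: Paint brush lying flat near the tile, 160 mm long along its x, 42 mm wide at the bristles, 20 mm high. Origin under its middle. Leave alone.
- tumbler: White ceramic tumbler standing upside down, 86 mm wide at the foot, 115 mm high. Origin at the centre of its underside. Leave alone.
- water_cup: White plastic cup, 76 mm across, 70 mm high. Origin at the centre of its underside. Leave alone.
- bowl: White bowl, 110 mm across, 45 mm high. Origin at the centre of its underside. Leave alone.
- sponge_block: Yellow foam block 60 x 90 x 30 mm. Origin at the centre of its underside. Leave alone.
- brush_2: Longer paint brush lying flat, 180 mm along its x, about 45 mm wide, 20 mm high. Origin under its middle. Leave alone.
- phone: Black phone lying flat, 150 x 72 x 9 mm. Origin at the centre of its underside. Leave alone.
Things that resemble listed ones, but are neither listed nor needed, are in the scene too. What is shaped like the tile but turquoise is not meant. Of the things that look like the rest, the larger one is meant.

How it is judged:
By the outcome, as a careful person would: the job done as asked, in the order asked, and still so for the second after the job is handed in, with the robot touching nothing.
It also fails if it takes over 64 s, if anything falls off the work surface, if the arm or the gripper's body presses on something with over 40 N, if the wrist force passes 120 N, or if a joint passes its speed limit or range.

### The arm

A 6-joint arm with a two-finger parallel gripper is mounted at the origin on the work surface. World frame = base frame: x ahead of the robot, y to its left, z up, the work surface at z = 0. Lengths are in m, angles in degrees, forces in N, time in s.
With the tool pointing down it reaches from about 0.4 to 0.825 m from the base axis. Payload 7 kg.
Tool frame: the origin (TCP) lies on the centre line of the jaws, within the pads' length; the fingertips stand 19 mm ahead of it and the grasp point (between the pads) is the TCP; z points along the fingers, y is the line along which they close (so a half turn about z gives the same grasp; the last joint's range is limited). The gripper opens to 88 mm and grips with 3 to 60 N. Pads are 19 mm wide; open, the fingers measure 130 mm over their backs; the gripper's body (78 mm by 193 mm) begins 47 mm behind the grasp point.
Start: joints at [-57.577, 20.546, 0.682, 0, -70.136, -16.507], TCP at [0.185, -0.649, 0.246] pointing down, gripper open.
Joint ranges: [-176.03, 176.03], [-82.01, 121.73], [-58.28, 71.71], [-173.87, 95.51], [-174.79, -0.11], [-173.66, 173.66]. Speed limits (degrees/s): [136.94, 136.94, 172.46, 180, 180, 180].

### API

Orientations are given as [roll, pitch, yaw] about the fixed x, y, z axes, in that order (R = Rz(yaw) Ry(pitch) Rx(roll)).
In Python, from plant import ctrl gives the robot as it stands.
- The arm moves only by the tool move_arm, never from a script. Its argument "motion" is a list of rows, each a list of 3 entries, a list of its own where there are three numbers: the shift along the tool's x, y, z in mm, then the turn, a rotation vector about the tool's x, y, z in degrees, then the closure, from 0 (fully open) to 1 (shut). A call has 1 to 10 rows; each row is the pose to reach, as a shift and turn from the pose commanded when the call began, along the tool's axes at that moment; what a row does not reach only later rows make up. A row lasts 1/12 s, in which the tool goes at most 41.7 mm and 7.16 degrees, less where a joint would pass 70% of its speed; a pose out of reach is approached as far as the arm can. A call with a gripper value outside its range is refused whole. The fingers move at their own pace and stop on an object; the grip force is fixed at half the most. Time passes only in rows, so rows that repeat a pose let the fingers close. It gives the time, the measured TCP pose, the force, the opening and the grip force at its end, in the units of the state.
- ctrl.get_obs(): the state, without advancing time (a new reading comes with each control period).
- ctrl.snapshot(name): name is "side" or "top"; returns a dict with "color" (400x640x3 uint8, blue, green, red), "camera_matrix" (3x3 intrinsics, pixels), "cam_to_world" (4x4, takes a point from camera to world coordinates). Camera axes: x right, y up, looking along -z (the intrinsics and any distortion apply to the point x, -y, -z); pixel columns grow to the right and rows downward; lengths in m; the calibration is good to about 2 mm. A picture is of the moment at which its call begins. There is no depth.
- ctrl.close_job(): hands the job in; it is judged then, once.
The state is a dict: "clock": time; "joint_pos": joint angles; "qvel": joint speeds; "tau": joint torques, N m; "tool_pos": TCP position; "orientation": TCP orientation; "force": force on the tool from outside, world axes, zero at the start; "moment": the same for the moment, N m; "opening": finger opening in m; "gripper_force": force on a finger pad.
Only numpy, scipy, OpenCV 4.12 (cv2) and the standard library are available. Lean on these libraries where they do the work, as an engineer would, in place of code of your own. Each camera call takes 0.05 s, during which the arm holds its last target. There are 200 camera calls.

## Working session

There is one attempt and no reset: what is moved stays moved. The work goes in short steps, Python scripts to look and compute and a tool call to move; the robot and the scene stay as the last step left them, time stands still between calls to the robot, and variables do not carry over. Pictures are saved under pics/ and viewed, at most 12 in all, crops included, and the job is handed in when it is done.

Besides the shell and the picture viewer there is one more tool, called by a JSON object that holds its "method" and its "body". move_arm: Moves the arm, as the interface text tells. Its arguments: {"type":"object","properties":{"motion":{"type":"array"}},"required":["motion"]}

```bash
mkdir -p pics; cat > h.py <<'E'
import numpy as np, cv2
from plant import ctrl
from scipy.spatial.transform import Rotation as R
def snap(n,f):
    s=ctrl.snapshot(n); cv2.imwrite('pics/%s.png'%f,s['color']); np.savez('pics/%s.npz'%f,K=s['camera_matrix'],T=s['cam_to_world'],c=s['color']); 
    print(n,[k for k in s if k not in('color','camera_matrix','cam_to_world')])
    return s
def load(f): return np.load('pics/%s.npz'%f)
def px2w(s,uv,z):
    K,T=s['K'],s['T']; uv=np.atleast_2d(np.array(uv,float))
    d=np.c_[(uv-K[:2,2])/[K[0,0],K[1,1]],np.ones(len(uv))]*[1,-1,-1]
    d=d@T[:3,:3].T; o=T[:3,3]; return o+d*((z-o[2])/d[:,2])[:,None]
def w2px(s,p):
    K,T=s['K'],s['T']; q=(np.atleast_2d(p)-T[:3,3])@T[:3,:3]*[1,-1,-1]
    q=q@K.T; return q[:,:2]/q[:,2:]
E
python3 - <<'E'
from h import *
for n in('top','side'):
    s=snap(n,n+'0'); print(s['camera_matrix'],s['cam_to_world'].round(4))
print(ctrl.get_obs())
E
```

```text
top []
[[470.21078798   0.         324.05538073]
 [  0.         470.21078798 198.66807413]
 [  0.           0.           1.        ]] [[-2.0100e-02  9.8310e-01 -1.8220e-01  3.1550e-01]
 [-9.9980e-01 -2.0400e-02  1.0000e-04 -4.9000e-03]
 [-3.6000e-03  1.8210e-01  9.8330e-01  1.3738e+00]
 [ 0.0000e+00  0.0000e+00  0.0000e+00  1.0000e+00]]
side []
[[397.12522964   0.         321.87911392]
 [  0.         397.12522964 203.28982894]
 [  0.           0.           1.        ]] [[-0.9939  0.0865 -0.0691  0.4888]
 [-0.1086 -0.6425  0.7585  0.841 ]
 [ 0.0212  0.7614  0.648   0.7777]
 [ 0.      0.      0.      1.    ]]
{'clock': 0.1, 'joint_pos': array([-5.75768878e+01,  2.05876758e+01,  6.38879555e-01, -1.62973483e-02,
       -7.01353577e+01, -1.65056745e+01]), 'qvel': array([ 0.02000208, -0.00740172,  0.1953523 ,  0.09882309, -0.042608  ,
       -0.04170837]), 'tau': array([-1.47923969e-03, -5.84165239e+01,  2.93748808e+01,  7.01557472e+00,
        1.00962940e-02, -5.47640457e-05]), 'tool_pos': array([ 0.18496485, -0.64874324,  0.2447159 ]), 'orientation': array([ 1.79914961e+02, -9.22101814e-03, -1.64088105e+02]), 'force': array([-1.04540291,  0.15754217,  0.19482521]), 'moment': array([0.02696477, 0.00480279, 0.00321548]), 'gripper_force': 0.0, 'opening': 0.08759259939281212}
```

View pics/top0.png

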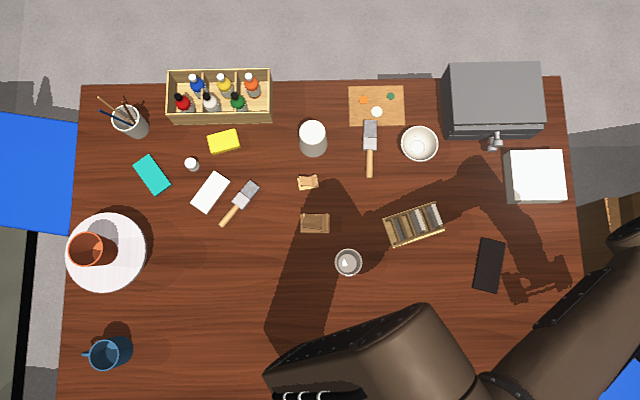

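View pics/side0.png

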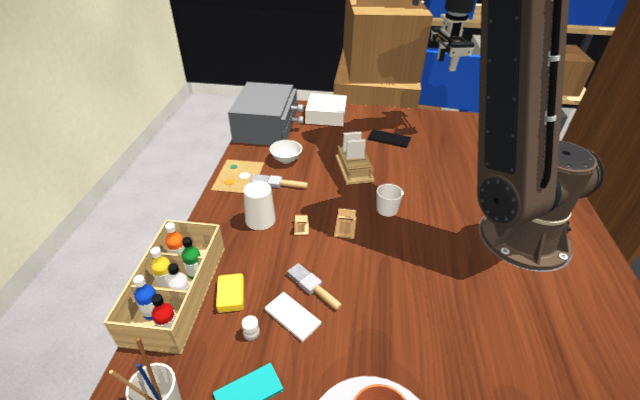

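The top view shows the white tile at (210,192), a turquoise lookalike at (151,174), two rests at (308,182) (small) and (315,223) (larger), and the rack at (414,225). The side view shows the tile at (293,316), the rests at (301,225) and (346,223), and the rack at (355,160). The white tile and the larger rest at (315,223) fit the description. I'll confirm this in enlarged crops.

```bash
python3 - <<'E'
from h import *
t=load('top0'); s=load('side0')
def crop(c,x,y,w,h,k,f):
    cv2.imwrite('pics/%s.png'%f,cv2.resize(c[y:y+h,x:x+w],None,fx=k,fy=k,interpolation=cv2.INTER_CUBIC))
crop(t['c'],290,165,160,90,5,'ct'); crop(s['c'],285,120,130,120,5,'cs')
for nm,q,seed in(('top',t,(210,192)),('side',s,(293,316))):
    g=cv2.cvtColor(q['c'],cv2.COLOR_BGR2HSV); m=((g[...,1]<60)&(g[...,2]>150)).astype('uint8')
    n,l=cv2.connectedComponents(m); m=(l==l[seed[1],seed[0]]).astype('uint8')
    cs,_=cv2.findContours(m,cv2.RETR_EXTERNAL,cv2.CHAIN_APPROX_NONE); c=max(cs,key=cv2.contourArea)
    w=px2w(q,c[:,0],.012)[:,:2]*1000
    r=cv2.minAreaRect(w.astype('float32')); print(nm,r, cv2.boundingRect(c))
E
```

```text
top ((596.1380004882812, 332.4776611328125), (62.07252883911133, 120.55669403076172), 54.71232223510742) (190, 171, 40, 44)
side ((595.122314453125, 336.01568603515625), (64.5726318359375, 124.14263916015625), 54.58140182495117) (265, 292, 56, 50)
```

View pics/ct.png

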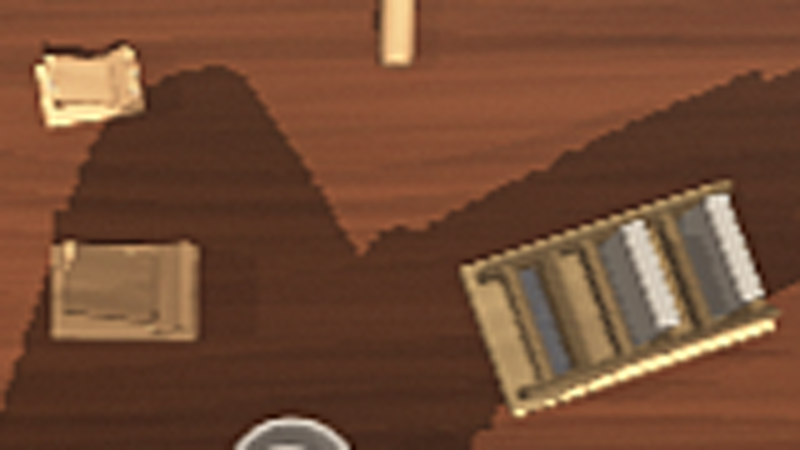

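View pics/cs.png

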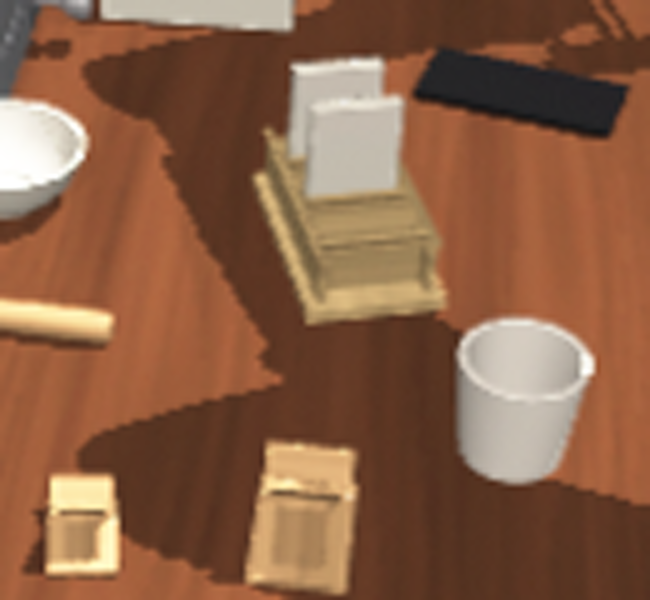

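The crops confirm the larger rest, with its shelf facing the side camera, so its back rises towards world +y. They also confirm the two white tiles in the middle and right slots, so the empty slot is the left (+y) one, with grey felt visible at top-crop (545,320). I'll fit model wireframes next.

```bash
cat > fit.py <<'E'
from h import *
t=load('top0'); s=load('side0')
def rz(a): return R.from_euler('z',a,degrees=True).as_matrix()
def restpts(x,y,a):
    d=.7071; L=[]
    v=[0,0,.022]
    b=np.array([[-.02,0,.022],[.02,0,.022],[.02,.068*d,.022+.068*d],[-.02,.068*d,.022+.068*d]])
    f=np.array([[-.025,0,.022],[.025,0,.022],[.025,-.024*d,.022+.024*d],[-.025,-.024*d,.022+.024*d]])
    return [p@rz(a).T+[x,y,0] for p in(b,f)]
def rackpts(x,y,a,e):
    L=[]
    def rect(w,h,cy,z): return np.array([[-w,cy-h,z],[w,cy-h,z],[w,cy+h,z],[-w,cy+h,z]])
    L.append(rect(.046,.081,0,.0))
    for k in(-1,0,1):
        if k==e: L+= [rect(.0325,.0075,.048*k,.052),rect(.032,.007,.048*k,.014)]
        else: L.append(rect(.03,.006,.048*k,.112))
    return [p@rz(a).T+[x,y,0] for p in L]
E
python3 - <<'E'
from fit import *
g=cv2.cvtColor(t['c'],cv2.COLOR_BGR2HSV); m=((g[...,1]<50)&(g[...,2]>140)).astype('uint8')
m2=np.zeros_like(m); m2[195:240,408:446]=m[195:240,408:446]
n,l,st,ce=cv2.connectedComponentsWithStats(m2)
for i in range(1,n):
    if st[i,4]>15:
        ys,xs=np.where(l==i); w=px2w(t,np.c_[xs,ys],.112)[:,:2].astype('float32')*1000
        print(st[i],ce[i],cv2.minAreaRect(w),px2w(t,ce[i],.112))
print('vee',px2w(t,(322.2,222.8),.022))
print('felt',px2w(t,(290+546/5,165+318/5),.014))
C=px2w(t,[(290+a/5,165+b/5) for a,b in((462,265),(515,413),(777,325),(730,183))],.0); print(C.round(4))
from scipy.optimize import least_squares
E
```

```text
[431 204  12  21 102] [436.28431373 213.90196078] ((501.0865783691406, -308.2723388671875), (58.0921745300293, 12.573897361755371), 16.91575050354004) [[ 0.50099901 -0.30833485  0.112     ]]
[414 209  12  22  98] [419.62244898 219.43877551] ((486.8388366699219, -262.2759094238281), (57.995887756347656, 11.873588562011719), 17.29572296142578) [[ 0.48680221 -0.26235062  0.112     ]]
vee [[0.49500778 0.0017511  0.022     ]]
felt [[ 0.47450363 -0.2215398   0.014     ]]
[[ 0.5085 -0.1758  0.    ]
 [ 0.4209 -0.203   0.    ]
 [ 0.4692 -0.3589  0.    ]
 [ 0.5543 -0.3368  0.    ]]
```

```bash
python3 - <<'E'
from fit import *
k=5
def draw(q,x0,y0,w,h,k):
    im=cv2.resize(q['c'][y0:y0+h,x0:x0+w],None,fx=k,fy=k,interpolation=cv2.INTER_CUBIC)
    cols=[(0,255,0),(255,255,0)]+[(0,0,255),(255,0,255),(255,0,0),(0,255,255),(0,255,0)]
    for c,p in zip(cols,restpts(.495,.0018,0)+rackpts(.4868,-.2624,17.1,1)):
        u=((w2px(q,p)-[x0,y0]+.5)*k).astype(int); cv2.polylines(im,[u],True,c,1)
    return im
a=draw(t,295,168,152,86,5); b=draw(s,320,120,70,125,4)
a=a[:300] if 0 else cv2.resize(a,(500,283*1)) if 0 else a
H=max(a.shape[0],b.shape[0]); W=a.shape[1]+b.shape[1]
# stack as two
im=np.zeros((H,W,3),'uint8'); im[:a.shape[0],:a.shape[1]]=a; im[:b.shape[0],a.shape[1]:]=b
im=cv2.resize(im,None,fx=800/W,fy=800/W) if W>800 else im
cv2.imwrite('pics/ov.png',im); print(im.shape)
E
```

```text
(385, 800, 3)
```

View pics/ov.png

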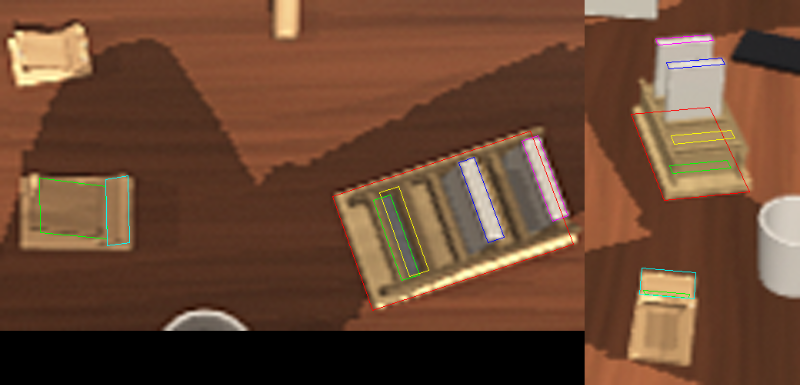

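The overlay shows that the rack (slot axis yaw 17°, empty slot at about (0.4726,-0.2164)) and the rest shelf fit within about 1 px. Next I'll work out the first move and check for neighbours around the tile.

```bash
cat >> h.py <<'E'
def cols(x,z): x=np.array(x,float); z=np.array(z,float); x/=np.linalg.norm(x); z/=np.linalg.norm(z); return np.c_[x,np.cross(z,x),z]
def down(yaw): a=np.radians(yaw); return cols([np.cos(a),np.sin(a),0],[0,0,-1])
def Rm(o): return R.from_euler('xyz',o['orientation'],degrees=True).as_matrix()
def rel(p,Rt,p0=None,R0=None):
    if p0 is None: o=ctrl.get_obs(); p0,R0=o['tool_pos'],Rm(o)
    print('shift',(R0.T@(np.array(p)-p0)*1000).round(1),'rot',R.from_matrix(R0.T@Rt).as_rotvec(degrees=True).round(2))
def st():
    o=ctrl.get_obs(); print(o['clock'],'q',o['joint_pos'].round(1),'p',o['tool_pos'].round(4),'o',o['orientation'].round(2),'F',o['force'].round(1),'op',round(o['opening'],4),o['gripper_force'])
E
python3 - <<'E'
from fit import *
c=np.array([.596,.333]); a=np.radians(-35.3); e1=np.array([np.cos(a),np.sin(a)]); e2=np.array([-np.sin(a),np.cos(a)])
for n,uv,z in(('jar',(191,163),.03),('brush tip',(256,183),.01),('brush bristle L',(243,180),.01),('brush ferr',(236,199),.01),('brush end',(221,224),.01),('cup rim',(348,257),.07),('smallrest',(308,182),.03)):
    w=px2w(t,uv,z)[0,:2]; print(n,w.round(3),'tileframe',((w-c)@e1).round(3),((w-c)@e2).round(3))
o=ctrl.get_obs(); p0,R0=o['tool_pos'],Rm(o)
rel([.56,-.15,.25],down(-100),p0,R0)
rel([.589,.337,.15],down(-35.3),np.array([.56,-.15,.25]),down(-100))
E
```

```text
jar [0.68  0.385] tileframe 0.038 0.091
brush tip [0.62  0.196] tileframe 0.098 -0.098
brush bristle L [0.63  0.235] tileframe 0.084 -0.061
brush ferr [0.573 0.255] tileframe 0.026 -0.077
brush end [0.499 0.298] tileframe -0.059 -0.085
cup rim [ 0.392 -0.068] tileframe 0.065 -0.445
smallrest [0.615 0.041] tileframe 0.184 -0.227
shift [-497.4  376.8   -4.8] rot [ 8.000e-02  4.000e-02 -6.409e+01]
shift [-484.6   56.   100. ] rot [  0.    0.  -64.7]
```

{"method": "move_arm", "body": {"motion": [[[-330, 250, 0], [0, 0, -43], 0.14], [[-330, 250, 0], [0, 0, -43], 0.14], [[-330, 250, 0], [0, 0, -43], 0.14], [[-330, 250, 0], [0, 0, -43], 0.14], [[-330, 250, 0], [0, 0, -43], 0.14], [[-330, 250, 0], [0, 0, -43], 0.14], [[-330, 250, 0], [0, 0, -43], 0.14], [[-330, 250, 0], [0, 0, -43], 0.14], [[-330, 250, 0], [0, 0, -43], 0.14], [[-330, 250, 0], [0, 0, -43], 0.14]]}}

```text
clock: 0.93
tool_pos: [0.4347, -0.3161, 0.2455]
orientation: [180.0, 0.0, -121.1]
force: [1.7, -0.3, -0.8]
opening: 0.0753
gripper_force: 0.0
```

```bash
python3 - <<'E'
from h import *
st(); rel([.57,.0,.25],down(-75)); rel([.589,.337,.15],down(-35.3),np.array([.57,0,.25]),down(-75))
E
```

```text
0.9333 q [-15.1   7.6 -16.7  -0.  -65.7 -15.9] p [ 0.4347 -0.3161  0.2455] o [ 1.8000e+02  1.0000e-02 -1.2107e+02] F [ 1.7 -0.3 -0.8] op 0.0753 0.0
shift [-340.6   47.2   -4.4] rot [-0.000e+00  1.000e-02 -4.607e+01]
shift [-320.6 -105.6  100. ] rot [  0.    0.  -39.7]
```

{"method": "move_arm", "body": {"motion": [[[-340, 50, -4], [0, 0, -46], 0.14], [[-340, 50, -4], [0, 0, -46], 0.14], [[-340, 50, -4], [0, 0, -46], 0.14], [[-340, 50, -4], [0, 0, -46], 0.14], [[-340, 50, -4], [0, 0, -46], 0.14], [[-340, 50, -4], [0, 0, -46], 0.14], [[-340, 50, -4], [0, 0, -46], 0.14], [[-340, 50, -4], [0, 0, -46], 0.14], [[-340, 50, -4], [0, 0, -46], 0.14]]}}

```text
clock: 1.68
tool_pos: [0.5683, 0.0034, 0.2491]
orientation: [-180.0, 0.0, -74.9]
force: [0.0, -0.0, -0.3]
opening: 0.0756
gripper_force: 0.0
```

{"method": "move_arm", "body": {"motion": [[[-320, -105, 100], [0, 0, -40], 0.14], [[-320, -105, 100], [0, 0, -40], 0.14], [[-320, -105, 100], [0, 0, -40], 0.14], [[-320, -105, 100], [0, 0, -40], 0.14], [[-320, -105, 100], [0, 0, -40], 0.14], [[-320, -105, 100], [0, 0, -40], 0.14], [[-320, -105, 100], [0, 0, -40], 0.14], [[-320, -105, 100], [0, 0, -40], 0.14], [[-320, -105, 100], [0, 0, -40], 0.14], [[-320, -105, 100], [0, 0, -40], 0.14]]}}

```text
clock: 2.52
tool_pos: [0.5847, 0.3382, 0.1466]
orientation: [179.8, 0.0, -34.9]
force: [-0.1, -0.2, -0.6]
opening: 0.0753
gripper_force: 0.0
```

```bash
python3 - <<'E'
from h import *
st(); rel([.5866,.3396,.022],down(-35.3))
E
```

```text
2.5167 q [ 46.5  24.8  -6.3  -0.  -59.1   8.6] p [0.5847 0.3382 0.1466] o [ 1.7982e+02  5.0000e-02 -3.4910e+01] F [-0.1 -0.2 -0.6] op 0.0753 0.0
shift [  0.8  -2.6 124.6] rot [0.18 0.05 0.39]
```

{"method": "move_arm", "body": {"motion": [[[1, -2.5, 40], [0, 0, 0.4], 0.14], [[1, -2.5, 75], [0, 0, 0.4], 0.14], [[1, -2.5, 100], [0, 0, 0.4], 0.14], [[1, -2.5, 112], [0, 0, 0.4], 0.14], [[1, -2.5, 120], [0, 0, 0.4], 0.14], [[1, -2.5, 125], [0, 0, 0.4], 0.14], [[1, -2.5, 125], [0, 0, 0.4], 0.14]]}}

```text
clock: 3.1
tool_pos: [0.5883, 0.3364, 0.0248]
orientation: [-180.0, -0.0, -35.5]
force: [-1.2, -0.1, -0.4]
opening: 0.0754
gripper_force: 0.0
```

{"method": "move_arm", "body": {"motion": [[[0, 0, 0], [0, 0, 0], 0.4], [[0, 0, 0], [0, 0, 0], 1], [[0, 0, 0], [0, 0, 0], 1], [[0, 0, 0], [0, 0, 0], 1], [[0, 0, 0], [0, 0, 0], 1], [[0, 0, 0], [0, 0, 0], 1]]}}

```text
clock: 3.6
tool_pos: [0.5888, 0.3373, 0.0262]
orientation: [-179.8, -0.0, -35.5]
force: [0.3, 0.4, 6.1]
opening: 0.0596
gripper_force: 30.0
```

{"method": "move_arm", "body": {"motion": [[[0, 0, 0], [0, 0, 0], 0.2], [[0, 0, 0], [0, 0, 0], 0.2], [[0, 0, 0], [0, 0, 0], 0.2]]}}

```text
clock: 3.85
tool_pos: [0.5876, 0.3363, 0.0245]
orientation: [180.0, 0.0, -35.5]
force: [0.6, 0.9, -0.4]
opening: 0.0691
gripper_force: 0.0
```

```bash
python3 - <<'E'
from h import *
st()
t=snap('top','top1')
q=load('top1'); g=cv2.cvtColor(q['c'],cv2.COLOR_BGR2HSV)
st()
E
```

```text
3.85 q [ 46.2  32.  -12.5  -0.  -45.5   8.3] p [0.5876 0.3363 0.0245] o [ 1.7997e+02  1.0000e-02 -3.5490e+01] F [ 0.6  0.9 -0.4] op 0.0691 0.0
top []
3.9 q [ 46.2  32.1 -12.5  -0.  -45.5   8.3] p [0.5876 0.3363 0.0243] o [ 1.7996e+02  1.0000e-02 -3.5490e+01] F [-0.7  0.9 -0.6] op 0.0697 0.0
```

Closing at this height pushed up about 6 N, so the fingertips were just touching the table. That is low enough, so I'll regrip 1 mm higher and lift.

{"method": "move_arm", "body": {"motion": [[[0, 0, -1], [0, 0, 0], 0.2], [[0, 0, -1], [0, 0, 0], 1], [[0, 0, -1], [0, 0, 0], 1], [[0, 0, -1], [0, 0, 0], 1], [[0, 0, -1], [0, 0, 0], 1], [[0, 0, -1], [0, 0, 0], 1]]}}

```text
clock: 4.4
tool_pos: [0.5879, 0.3366, 0.0255]
orientation: [-180.0, 0.0, -35.5]
force: [0.9, -0.6, 0.2]
opening: 0.0594
gripper_force: 30.0
```

{"method": "move_arm", "body": {"motion": [[[0, 0, -10], [0, 0, 0], 1], [[0, 0, -30], [0, 0, 0], 1], [[0, 0, -60], [0, 0, 0], 1], [[0, 0, -100], [0, 0, 0], 1], [[0, 0, -140], [0, 0, 0], 1], [[0, 0, -180], [0, 0, 0], 1], [[0, 0, -180], [0, 0, 0], 1], [[0, 0, -180], [0, 0, 0], 1]]}}

```text
clock: 5.07
tool_pos: [0.5888, 0.3373, 0.2096]
orientation: [-179.6, -0.1, -35.5]
force: [0.5, 0.3, -3.4]
opening: 0.0593
gripper_force: 30.0
```

```bash
python3 - <<'E'
from h import *
st(); snap('top','top2'); snap('side','side2')
a=load('top2'); b=load('side2')
def cr(q,p,k):
    u=w2px(q,p)[0].astype(int); print(u); c=q['c'][max(0,u[1]-40):u[1]+60,max(0,u[0]-50):u[0]+50]; return cv2.resize(c,(400,400),interpolation=2)
p=ctrl.get_obs()['tool_pos']
cv2.imwrite('pics/grip.png',np.hstack([cr(a,p,4),cr(b,p,4)]))
rel([.50,.02,.22],down(-90))
E
```

```text
5.0667 q [ 46.2  22.   -2.    0.  -65.7   8.3] p [0.5888 0.3373 0.2096] o [-1.7965e+02 -6.0000e-02 -3.5480e+01] F [ 0.5  0.3 -3.4] op 0.0593 29.993742406368256
top []
side []
[189 180]
[293 257]
shift [112.6 308.  -14.6] rot [6.00e-02 3.00e-02 5.45e+01]
```

View pics/grip.png

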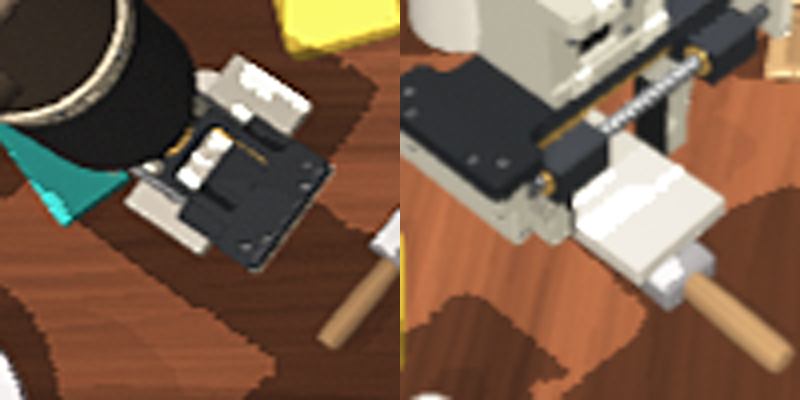

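The tile is held roughly level, and its near end corners in the side crop are at (723,203) and (640,278). I'll use them to check where it sits in the grip.

```bash
python3 - <<'E'
from h import *
b=load('side2'); o=ctrl.get_obs(); p=o['tool_pos']; Rt=Rm(o)
for z in(.190,.196,.202):
    w=px2w(b,[(323.75,267.75),(303,286.5)],z); print(z,((w-p)@Rt*1000).round(1), np.linalg.norm(w[0]-w[1]))
# plan to rest
vee=np.array([.495,.0005,.022]); u=np.array([0,.7071,.7071]); n=np.array([0,-.7071,.7071])
Rr=cols(-u,-n)
c=vee+(.060+.004)*u+(.006+.004)*n
tcp=c-Rr@np.array([.009,0,.0195]); pre=tcp+.10*n+.02*u
print('tcp',tcp,'pre',pre); rel(pre,Rr)
rel([.50,.02,.22],down(-90)); rel(pre,Rr,np.array([.50,.02,.22]),down(-90)); rel(tcp,Rr,pre,Rr)
E
```

```text
0.19 [[-52.3  29.8  15.3]
 [-53.9 -29.3  15.2]] 0.059115623095462824
0.196 [[-55.6  25.9   9.3]
 [-57.2 -32.6   9.2]] 0.05851205088278506
0.202 [[-58.9  22.    3.3]
 [-60.4 -35.9   3.2]] 0.05790847867010735
tcp [0.495      0.03125878 0.09447794] pre [ 0.495      -0.02530922  0.17932994]
shift [134.9 347.7  26. ] rot [ 21.43 -41.46  51.56]
shift [112.6 308.  -14.6] rot [6.00e-02 3.00e-02 5.45e+01]
shift [45.3  5.  40.7] rot [  0. -45.   0.]
shift [ 20.   0. 100.] rot [0. 0. 0.]
```

{"method": "move_arm", "body": {"motion": [[[113, 308, -15], [0, 0, 54], 1], [[113, 308, -15], [0, 0, 54], 1], [[113, 308, -15], [0, 0, 54], 1], [[113, 308, -15], [0, 0, 54], 1], [[113, 308, -15], [0, 0, 54], 1], [[113, 308, -15], [0, 0, 54], 1], [[113, 308, -15], [0, 0, 54], 1], [[113, 308, -15], [0, 0, 54], 1], [[113, 308, -15], [0, 0, 54], 1], [[113, 308, -15], [0, 0, 54], 1]]}}

```text
clock: 6.0
tool_pos: [0.4998, 0.0181, 0.2195]
orientation: [179.9, -0.0, -89.7]
force: [0.2, -0.2, -2.6]
opening: 0.0591
gripper_force: 30.0
```

{"method": "move_arm", "body": {"motion": [[[45, 5, 0], [0, -45, 0], 1], [[45, 5, 0], [0, -45, 0], 1], [[45, 5, 0], [0, -45, 0], 1], [[45, 5, 20], [0, -45, 0], 1], [[45, 5, 40], [0, -45, 0], 1], [[45, 5, 40], [0, -45, 0], 1], [[45, 5, 40], [0, -45, 0], 1], [[45, 5, 40], [0, -45, 0], 1], [[45, 5, 40], [0, -45, 0], 1], [[45, 5, 40], [0, -45, 0], 1]]}}

```text
clock: 6.83
tool_pos: [0.4968, -0.0246, 0.18]
orientation: [179.9, 44.9, -89.5]
force: [-0.4, 1.2, -2.1]
opening: 0.0595
gripper_force: 30.0
```

```bash
cat > plan.py <<'E'
from h import *
vee=np.array([.495,.0005,.022]); u=np.array([0,.7071,.7071]); n=np.array([0,-.7071,.7071]); Rr=cols(-u,-n)
def tcpr(a,b): return vee+(.060+a)*u+(.006+b)*n-Rr@np.array([.0075,0,.0198])
E
python3 - <<'E'
from plan import *
st(); rel(tcpr(.012,.025),Rr); rel(tcpr(.004,.004),Rr)
E
```

```text
6.8333 q [-15.   19.8  -7.6 -43.5 -80.9  30. ] p [ 0.4968 -0.0246  0.18  ] o [179.94  44.88 -89.48] F [-0.4  1.2 -2.1] op 0.0595 29.994184970855713
shift [14.3  1.3 78.8] rot [ 0.43 -0.12  0.37]
shift [22.3  1.2 99.8] rot [ 0.43 -0.12  0.37]
```

{"method": "move_arm", "body": {"motion": [[[14, 1, 30], [0, 0, 0.4], 1], [[14, 1, 60], [0, 0, 0.4], 1], [[14, 1, 80], [0, 0, 0.4], 1], [[18, 1, 90], [0, 0, 0.4], 1], [[22, 1, 97], [0, 0, 0.4], 1], [[22, 1, 99], [0, 0, 0.4], 1], [[22, 1, 99], [0, 0, 0.4], 1]]}}

```text
clock: 7.42
tool_pos: [0.4953, 0.031, 0.0961]
orientation: [179.7, 45.1, -89.9]
force: [-1.0, 6.0, 4.2]
opening: 0.0598
gripper_force: 30.0
```

```bash
python3 - <<'E'
from plan import *
st(); rel(tcpr(.0,.0),Rr)
snap('top','top3'); snap('side','side3')
a=load('top3'); b=load('side3')
def cr(q,p,k,w,h):
    u=w2px(q,p)[0].astype(int); c=q['c'][u[1]-h:u[1]+h,u[0]-w:u[0]+w]; return cv2.resize(c,None,fx=k,fy=k,interpolation=2)
cv2.imwrite('pics/place.png',np.hstack([cr(a,vee,5,40,40),cr(b,vee,5,40,40)]))
E
```

```text
7.4167 q [-10.4  24.6 -13.3 -47.4 -70.9  34.6] p [0.4953 0.031  0.0961] o [179.69  45.06 -89.86] F [-1.   6.   4.2] op 0.0598 30.00598669052124
shift [6.5 0.3 5. ] rot [0.41 0.06 0.1 ]
top []
side []
```

View pics/place.png

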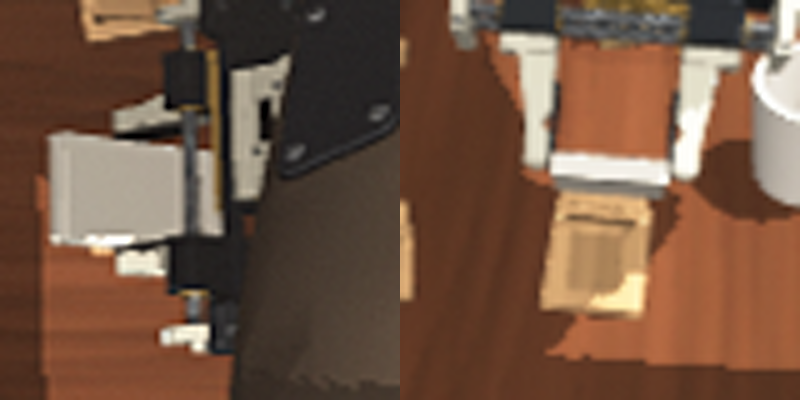

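The forces show that the tile's lower end is already on the shelf (about 9 N along the back direction). Next I'll press gently towards the back.

{"method": "move_arm", "body": {"motion": [[[-1, 0, 1], [0, 0, 0], 1], [[-1, 0, 2], [0, 0, 0], 1], [[-1, 0, 3], [0, 0, 0], 1], [[-1, 0, 3], [0, 0, 0], 1]]}}

```text
clock: 7.85
tool_pos: [0.4954, 0.0327, 0.0946]
orientation: [179.7, 45.0, -90.0]
force: [-0.5, 4.3, 8.1]
opening: 0.0592
gripper_force: 30.0
```

```bash
python3 - <<'E'
from plan import *
st(); rel(tcpr(.0,.0),Rr); print('F tool',Rm(ctrl.get_obs()).T@(ctrl.get_obs()['force']+[0,0,2.6]))
E
```

```text
7.85 q [-10.2  24.7 -13.4 -47.5 -70.6  34.6] p [0.4954 0.0327 0.0946] o [179.7   45.04 -89.95] F [-0.5  4.3  8.1] op 0.0592 30.008965730667114
shift [6.6 0.4 2.8] rot [0.33 0.04 0.03]
F tool [-10.56676229   0.55975582  -4.49964199]
```

{"method": "move_arm", "body": {"motion": [[[-0.5, 0, 1], [0, 0, 0], 1], [[-0.5, 0, 1.5], [0, 0, 0], 1], [[-0.5, 0, 1.5], [0, 0, 0], 1]]}}

```text
clock: 8.1
tool_pos: [0.4955, 0.0337, 0.0936]
orientation: [179.7, 45.0, -90.0]
force: [-0.1, 2.6, 6.7]
opening: 0.0597
gripper_force: 30.0
```

```bash
python3 - <<'E'
from plan import *
st(); rel(tcpr(.0,.0),Rr); print('F tool',Rm(ctrl.get_obs()).T@(ctrl.get_obs()['force']+[0,0,2.6]))
E
```

```text
8.1 q [-10.1  24.7 -13.5 -47.5 -70.4  34.6] p [0.4955 0.0337 0.0936] o [179.71  45.   -89.97] F [-0.1  2.6  6.7] op 0.0597 30.00657320022583
shift [6.6 0.5 1.4] rot [ 0.32 -0.    0.02]
F tool [-8.35395179  0.09144195 -4.73045541]
```

{"method": "move_arm", "body": {"motion": [[[-0.5, 0, 1.5], [0, 0, 0], 1], [[-0.5, 0, 2.5], [0, 0, 0], 1], [[-0.5, 0, 3], [0, 0, 0], 1], [[-0.5, 0, 3], [0, 0, 0], 1]]}}

```text
clock: 8.43
tool_pos: [0.4955, 0.0361, 0.0912]
orientation: [179.7, 45.0, -90.0]
force: [1.3, 2.4, 4.0]
opening: 0.0597
gripper_force: 30.0
```

```bash
python3 - <<'E'
from plan import *
st(); rel(tcpr(.0,.0),Rr); print('F tool',Rm(ctrl.get_obs()).T@(ctrl.get_obs()['force']+[0,0,2.6]))
E
```

```text
8.4333 q [ -9.9  24.8 -13.6 -47.7 -70.1  34.7] p [0.4955 0.0361 0.0912] o [179.68  44.98 -90.01] F [1.3 2.4 4. ] op 0.0597 30.00085026025772
shift [ 6.6  0.5 -2. ] rot [ 0.32 -0.02 -0.  ]
F tool [-6.38739709 -1.29242197 -3.02446974]
```

{"method": "move_arm", "body": {"motion": [[[-0.5, 0, 1.5], [0, 0, 0], 1], [[-0.5, 0, 3], [0, 0, 0], 1], [[-0.5, 0, 3], [0, 0, 0], 1]]}}

```text
clock: 8.68
tool_pos: [0.4951, 0.0381, 0.0893]
orientation: [179.6, 44.9, -90.0]
force: [-0.6, -1.3, 3.7]
opening: 0.0594
gripper_force: 30.0
```

```bash
python3 - <<'E'
from plan import *
st(); rel(tcpr(.0,.0),Rr); print('F tool',Rm(ctrl.get_obs()).T@(ctrl.get_obs()['force']+[0,0,2.6]))
E
```

```text
8.6833 q [ -9.7  24.9 -13.8 -47.8 -69.8  34.7] p [0.4951 0.0381 0.0893] o [179.63  44.94 -90.02] F [-0.6 -1.3  3.7] op 0.0594 30.001944601535797
shift [ 6.7  0.2 -4.9] rot [ 0.36 -0.06 -0.01]
F tool [-3.49852172  0.60343362 -5.38513861]
```

{"method": "move_arm", "body": {"motion": [[[0, 0, 1], [0, 0, 0], 1], [[0, 0, 1.5], [0, 0, 0], 1], [[0, 0, 1.5], [0, 0, 0], 1]]}}

```text
clock: 8.93
tool_pos: [0.4952, 0.0383, 0.0891]
orientation: [179.7, 44.9, -89.9]
force: [-2.1, -7.1, 13.2]
opening: 0.0594
gripper_force: 30.0
```

```bash
python3 - <<'E'
from plan import *
st(); rel(tcpr(.0,.0),Rr); print('F tool',Rm(ctrl.get_obs()).T@(ctrl.get_obs()['force']+[0,0,2.6]))
E
```

```text
8.9333 q [ -9.6  24.9 -13.8 -47.8 -69.7  34.8] p [0.4952 0.0383 0.0891] o [179.7   44.91 -89.93] F [-2.1 -7.1 13.2] op 0.0594 30.011933147907257
shift [ 6.7  0.2 -5.1] rot [ 0.35 -0.09  0.05]
F tool [ -6.06617135   2.2323521  -16.18363176]
```

Solid contact on both shelf and back. Releasing and retracting along the back's normal.

{"method": "move_arm", "body": {"motion": [[[0, 0, -1], [0, 0, 0], 1], [[0, 0, -1], [0, 0, 0], 0.3], [[0, 0, -1], [0, 0, 0], 0.15], [[0, 0, -1], [0, 0, 0], 0.15], [[0, 0, -1], [0, 0, 0], 0.15]]}}

```text
clock: 9.35
tool_pos: [0.4948, 0.0391, 0.0886]
orientation: [179.5, 45.0, -90.1]
force: [-0.7, 0.2, 0.3]
opening: 0.073
gripper_force: 0.0
```

{"method": "move_arm", "body": {"motion": [[[0, 0, -10], [0, 0, 0], 0.15], [[0, 0, -30], [0, 0, 0], 0.15], [[0, 0, -60], [0, 0, 0], 0.15], [[0, 0, -100], [0, 0, 0], 0.15], [[0, 0, -130], [0, 0, 0], 0.15], [[0, 0, -160], [0, 0, 0], 0.15], [[0, 0, -190], [0, 0, 0], 0.15], [[0, 0, -190], [0, 0, 0], 0.15]]}}

```text
clock: 10.02
tool_pos: [0.4974, -0.0999, 0.2273]
orientation: [-180.0, 44.7, -89.8]
force: [1.7, -0.3, 0.6]
opening: 0.0743
gripper_force: 0.0
```

```bash
python3 - <<'E'
from plan import *
st()
snap('top','top4'); snap('side','side4')
a=load('top4'); b=load('side4'); vee=np.array([.495,.006,.030])
P=np.array([vee+l*u+[x,0,0]+k*n for l in(0,.12) for x in(-.03,.03) for k in (0,.012)])
def cr(q,k,w,h):
    c0=w2px(q,[vee+.05*u])[0].astype(int); c=cv2.resize(q['c'][c0[1]-h:c0[1]+h,c0[0]-w:c0[0]+w],None,fx=k,fy=k,interpolation=2)
    for p in w2px(q,P): cv2.circle(c,tuple(((p-c0+[w+.5,h+.5])*k).astype(int)),2,(0,0,255),-1)
    print(c0-[w,h]); return c
cv2.imwrite('pics/rest.png',np.hstack([cr(a,6,33,40),cr(b,6,33,40)]))
E
```

```text
10.0167 q [-21.5  19.8  -1.  -40.8 -89.4  29.7] p [ 0.4974 -0.0999  0.2273] o [-179.96   44.7   -89.83] F [ 1.7 -0.3  0.6] op 0.0743 0.0
top []
side []
[274 181]
[313 173]
```

View pics/rest.png

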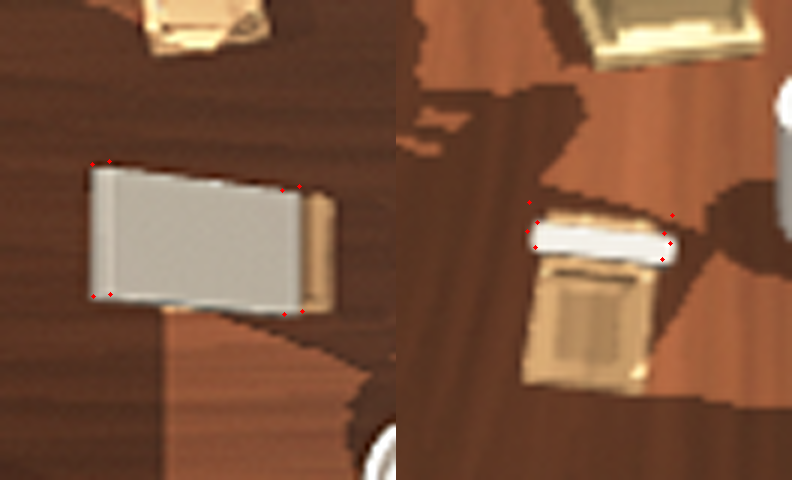

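The tile leans correctly in the rest. The top crop shows its upper end at x=92–112 and y=168–301, and the side crop shows its end face at corners (533,218), (678,238), (672,265) and (530,247). I'll fit its pose from these.

```bash
python3 - <<'E'
from plan import *
from scipy.optimize import least_squares
a=load('top4'); b=load('side4')
x=.03
top=[((92,168),(x,.12,0)),((92,300),(-x,.12,0)),((113,168),(x,.12,.012)),((113,301),(-x,.12,.012)),((302,192),(x,0,.012)),((301,315),(-x,0,.012))]
side=[((533,218),(x,.12,.012)),((678,238),(-x,.12,.012)),((672,265),(-x,.12,0)),((530,247),(x,.12,0))]
def mk(l,o,off): return np.array([[ (p[0]-off)/6-.5+o[0],p[1]/6-.5+o[1]] for p,_ in l]),np.array([q for _,q in l])
tu,tq=mk(top,(274,181),0); su,sq=mk(side,(313,173),396)
def w(v,q):
    M=R.from_euler('z',v[3],degrees=True).as_matrix(); return np.array(v[:3])+(np.outer(q[:,0],[1,0,0])+np.outer(q[:,1],u)+np.outer(q[:,2],n))@M.T
f=lambda v:np.r_[(w2px(a,w(v,tq))-tu).ravel(),(w2px(b,w(v,sq))-su).ravel()]
r=least_squares(f,[.495,.006,.03,0],x_scale=[.01,.01,.01,1]); print(r.x.round(4),f(r.x).round(1),'rms')
r2=least_squares(lambda v:(w2px(a,w([v[0],v[1],.026,v[2]],tq))-tu).ravel(),[.495,.006,0],x_scale=[.01,.01,1]); print('top only z=.026',r2.x.round(4),np.abs(r2.fun).max())
E
```

```text
[ 0.4933  0.0062  0.0202 -0.3605] [ 0.3  0.5  0.3  0.4 -0.3 -0.  -0.2 -0.2 -0.4  0.3  0.1  0.5 -0.2  0.5
 -0.7 -0.7 -0.2 -0.5 -0.1  0.3] rms
top only z=.026 [ 0.4932  0.0059 -0.2618] 0.38403631222428203
```

```bash
cat >> plan.py <<'E'
vee=np.array([.4935,.006,.022]); R2=cols([1,0,0],-u)
def g2(l,o=.006): return vee+l*u+o*n
slot=np.array([.4726,-.2164])
E
python3 - <<'E'
from plan import *
A=np.array([.5,.08,.32]); rel(A,down(-45)); print(g2(.214)); rel(g2(.214),R2,A,down(-45))
E
```

```text
shift [-192.5   -3.7   56.8] rot [-17.41  42.65 -42.56]
[0.4935    0.1530768 0.177562 ]
shift [-56.3 -47.1 142.4] rot [-42.62  17.65 -42.62]
```

{"method": "move_arm", "body": {"motion": [[[-190, 0, 57], [-17, 43, -43], 0.55], [[-190, 0, 57], [-17, 43, -43], 0.55], [[-190, 0, 57], [-17, 43, -43], 0.55], [[-190, 0, 57], [-17, 43, -43], 0.55], [[-190, 0, 57], [-17, 43, -43], 0.55], [[-190, 0, 57], [-17, 43, -43], 0.55], [[-190, 0, 57], [-17, 43, -43], 0.55], [[-190, 0, 57], [-17, 43, -43], 0.55], [[-190, 0, 57], [-17, 43, -43], 0.55], [[-190, 0, 57], [-17, 43, -43], 0.55]]}}

```text
clock: 10.95
tool_pos: [0.4945, 0.0811, 0.3163]
orientation: [-179.9, -0.6, -44.2]
force: [-0.6, 0.8, -0.6]
opening: 0.0395
gripper_force: 0.0
```

```bash
python3 - <<'E'
from plan import *
st(); rel(g2(.214),R2)
E
```

```text
10.95 q [ 32.3   1.3 -14.6   0.6 -73.9  13.4] p [0.4945 0.0811 0.3163] o [-179.89   -0.62  -44.18] F [-0.6  0.8 -0.6] op 0.0395 0.0
shift [-52.3 -50.7 138.3] rot [-42.57  16.73 -42.08]
```

{"method": "move_arm", "body": {"motion": [[[-52, -51, 20], [-43, 17, -42], 0.55], [[-52, -51, 40], [-43, 17, -42], 0.55], [[-52, -51, 60], [-43, 17, -42], 0.55], [[-52, -51, 80], [-43, 17, -42], 0.55], [[-52, -51, 110], [-43, 17, -42], 0.55], [[-52, -51, 138], [-43, 17, -42], 0.55], [[-52, -51, 138], [-43, 17, -42], 0.55], [[-52, -51, 138], [-43, 17, -42], 0.55], [[-52, -51, 138], [-43, 17, -42], 0.55], [[-52, -51, 138], [-43, 17, -42], 0.55]]}}

```text
clock: 11.78
tool_pos: [0.4948, 0.1517, 0.1765]
orientation: [134.3, 0.3, -0.3]
force: [-1.0, -0.4, -0.5]
opening: 0.0395
gripper_force: 0.0
```

```bash
python3 - <<'E'
from plan import *
st(); rel(g2(.150),R2); rel(g2(.114),R2)
E
```

```text
11.7833 q [ 55.2  26.3 -24.7  24.1 -80.2  21.5] p [0.4948 0.1517 0.1765] o [134.31   0.27  -0.32] F [-1.  -0.4 -0.5] op 0.0395 0.0
shift [-0.8 -1.  62.3] rot [ 0.69  0.42 -0.03]
shift [-0.6 -1.4 98.3] rot [ 0.69  0.42 -0.03]
```

{"method": "move_arm", "body": {"motion": [[[-0.5, -1.4, 30], [0.7, 0.4, 0], 0.55], [[-0.5, -1.4, 55], [0.7, 0.4, 0], 0.55], [[-0.5, -1.4, 75], [0.7, 0.4, 0], 0.55], [[-0.5, -1.4, 90], [0.7, 0.4, 0], 0.55], [[-0.5, -1.4, 98], [0.7, 0.4, 0], 0.55], [[-0.5, -1.4, 98], [0.7, 0.4, 0], 0.55], [[-0.5, -1.4, 98], [0.7, 0.4, 0], 0.55]]}}

```text
clock: 12.37
tool_pos: [0.4953, 0.0833, 0.1095]
orientation: [135.5, -0.4, -0.3]
force: [-0.7, 0.6, 0.4]
opening: 0.0397
gripper_force: 0.0
```

```bash
python3 - <<'E'
from plan import *
st(); rel(g2(.114),R2)
snap('top','top5'); snap('side','side5'); a=load('top5');b=load('side5')
def cr(q,k,w,h):
    c0=w2px(q,[g2(.1)])[0].astype(int); return cv2.resize(q['c'][c0[1]-h:c0[1]+h,c0[0]-w:c0[0]+w],None,fx=k,fy=k,interpolation=2)
cv2.imwrite('pics/regrip.png',np.hstack([cr(a,5,40,40),cr(b,5,40,40)]))
E
```

```text
12.3667 q [ 50.4  27.3 -35.   29.  -67.5  18.1] p [0.4953 0.0833 0.1095] o [135.53  -0.4   -0.33] F [-0.7  0.6  0.4] op 0.0397 0.0
shift [-1.8 -1.2  2.5] rot [-0.53 -0.05 -0.51]
top []
side []
```

View pics/regrip.png

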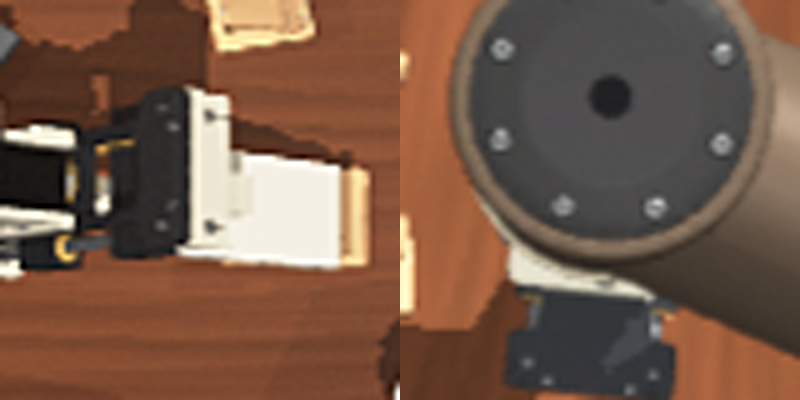

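The upper finger is over the tile's upper end and centred on its width, so I'll make small corrections and close.

{"method": "move_arm", "body": {"motion": [[[-1.5, -1, 2.5], [-0.5, 0, -0.4], 0.55], [[-1.5, -1, 2.5], [-0.5, 0, -0.4], 0.55], [[-1.5, -1, 2.5], [-0.5, 0, -0.4], 0.7], [[-1.5, -1, 2.5], [-0.5, 0, -0.4], 0.8], [[-1.5, -1, 2.5], [-0.5, 0, -0.4], 1], [[-1.5, -1, 2.5], [-0.5, 0, -0.4], 1], [[-1.5, -1, 2.5], [-0.5, 0, -0.4], 1], [[-1.5, -1, 2.5], [-0.5, 0, -0.4], 1]]}}

```text
clock: 13.13
tool_pos: [0.4937, 0.0826, 0.1067]
orientation: [135.0, -0.1, 0.1]
force: [0.6, 0.3, 0.4]
opening: 0.0118
gripper_force: 30.0
```

```bash
python3 - <<'E'
from plan import *
st(); o=ctrl.get_obs(); d=o['tool_pos']-vee; print('l',d@u,'out',d@n)
E
```

```text
13.1333 q [ 50.6  27.7 -35.4  29.2 -67.4  18.1] p [0.4937 0.0826 0.1067] o [ 1.3501e+02 -1.0000e-01  7.0000e-02] F [0.6 0.3 0.4] op 0.0118 29.952122569084167
l 0.11408639641541694 out 0.005751200594224822
```

{"method": "move_arm", "body": {"motion": [[[0, 3, -5], [0, 0, 0], 1], [[0, 10, -20], [0, 0, 0], 1], [[0, 20, -45], [0, 0, 0], 1], [[0, 35, -75], [0, 0, 0], 1], [[0, 60, -105], [0, 0, 0], 1], [[0, 85, -130], [0, 0, 0], 1], [[0, 85, -130], [0, 0, 0], 1], [[0, 85, -130], [0, 0, 0], 1]]}}

```text
clock: 13.8
tool_pos: [0.4936, 0.1149, 0.2602]
orientation: [135.2, -0.2, 0.1]
force: [0.3, -0.2, -2.8]
opening: 0.012
gripper_force: 30.0
```

```bash
python3 - <<'E'
from plan import *
st(); A=np.array([.48,-.05,.28]); B=np.array([*slot,.22]); rel(A,down(10)); rel(B,down(17.1),A,down(10))
E
```

```text
13.8 q [ 53.2  18.7 -23.9  25.2 -86.2  26.1] p [0.4936 0.1149 0.2602] o [ 1.3522e+02 -2.4000e-01  7.0000e-02] F [ 0.3 -0.2 -2.8] op 0.012 29.95619237422943
shift [-13.7 131.  102.1] rot [44.68  3.66 -9.52]
shift [-36.2 162.6  60. ] rot [ 0.   0.  -7.1]
```

{"method": "move_arm", "body": {"motion": [[[-14, 20, 0], [15, 1, -3], 1], [[-14, 45, 20], [30, 2, -6], 1], [[-14, 75, 45], [45, 4, -10], 1], [[-14, 105, 75], [45, 4, -10], 1], [[-14, 131, 102], [45, 4, -10], 1], [[-14, 131, 102], [45, 4, -10], 1], [[-14, 131, 102], [45, 4, -10], 1], [[-14, 131, 102], [45, 4, -10], 1], [[-14, 131, 102], [45, 4, -10], 1]]}}

```text
clock: 14.55
tool_pos: [0.4789, -0.0521, 0.2784]
orientation: [-179.9, 0.1, 10.3]
force: [0.6, 0.4, -2.4]
opening: 0.0119
gripper_force: 30.0
```

{"method": "move_arm", "body": {"motion": [[[-36, 40, 0], [0, 0, -7], 1], [[-36, 80, 0], [0, 0, -7], 1], [[-36, 115, 10], [0, 0, -7], 1], [[-36, 145, 30], [0, 0, -7], 1], [[-36, 163, 50], [0, 0, -7], 1], [[-36, 163, 60], [0, 0, -7], 1], [[-36, 163, 60], [0, 0, -7], 1], [[-36, 163, 60], [0, 0, -7], 1]]}}

```text
clock: 15.22
tool_pos: [0.4734, -0.2162, 0.2178]
orientation: [-179.9, 0.3, 17.6]
force: [0.1, 0.8, -1.5]
opening: 0.0116
gripper_force: 30.0
```

```bash
python3 - <<'E'
from plan import *
st(); rel([*slot,.19],down(17.1))
snap('top','top6'); snap('side','side6'); a=load('top6');b=load('side6')
Rt=down(17.1); p=ctrl.get_obs()['tool_pos']; Rc=Rm(ctrl.get_obs())
T=np.array([p+Rc@np.array([x,y,z]) for x in(-.03,.03) for y in(-.006,.006) for z in(-.006,.114)])
S=np.array([[*slot,.052]+Rt@np.array([x,y,0]) for x in(-.0325,.0325) for y in(-.0075,.0075)])
def cr(q,k,w,h):
    c0=w2px(q,[[*slot,.1]])[0].astype(int); c=cv2.resize(q['c'][c0[1]-h:c0[1]+h,c0[0]-w:c0[0]+w],None,fx=k,fy=k,interpolation=2)
    for P,col in((T,(0,0,255)),(S,(0,255,0))):
        for v in w2px(q,P): cv2.circle(c,tuple(((v-c0+[w+.5,h+.5])*k).astype(int)),2,col,-1)
    return c
cv2.imwrite('pics/above.png',np.hstack([cr(a,7,28,40),cr(b,7,28,40)]))
E
```

```text
15.2167 q [ -2.9   7.3 -20.8  -0.  -62.2 110.6] p [ 0.4734 -0.2162  0.2178] o [-179.87    0.25   17.62] F [ 0.1  0.8 -1.5] op 0.0116 29.98498946428299
shift [-0.7  0.  27.8] rot [-0.13  0.25  0.52]
top []
side []
```

View pics/above.png

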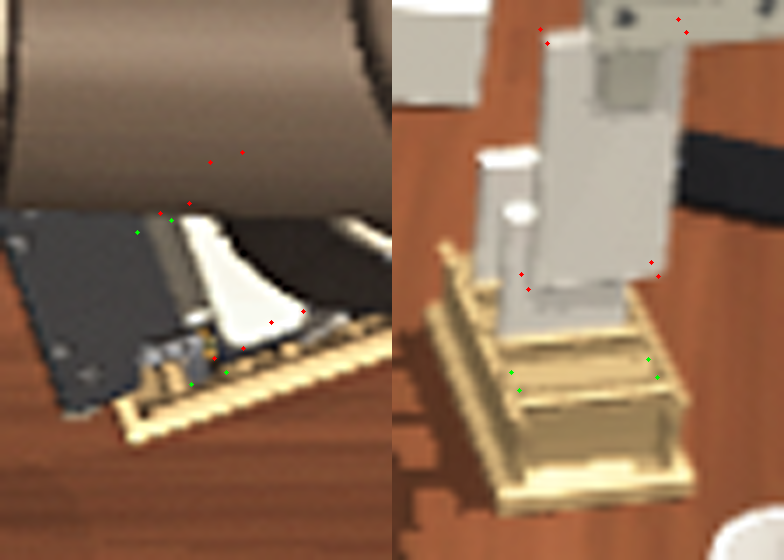

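In the side view the tile hangs square over the empty slot. Its bottom is about 1 px (2 mm) towards -x, inside the flare. Lowering it with force checks.

{"method": "move_arm", "body": {"motion": [[[0.3, 0, 15], [0, 0, 0.5], 1], [[0.3, 0, 30], [0, 0, 0.5], 1], [[0.3, 0, 42], [0, 0, 0.5], 1], [[0.3, 0, 50], [0, 0, 0.5], 1], [[0.3, 0, 56], [0, 0, 0.5], 1], [[0.3, 0, 56], [0, 0, 0.5], 1]]}}

```text
clock: 15.82
tool_pos: [0.4741, -0.2164, 0.1627]
orientation: [-179.9, 0.0, 17.1]
force: [0.6, 0.4, -2.1]
opening: 0.0117
gripper_force: 30.0
```

```bash
python3 - <<'E'
from plan import *
st(); o=ctrl.get_obs(); rel([*slot,.128],down(17.1)); print('Ftool',Rm(o).T@o['force'],'M',o['moment'].round(2))
E
```

```text
15.8167 q [-3.000e+00  1.030e+01 -2.510e+01 -1.000e-01 -5.470e+01  1.102e+02] p [ 0.4741 -0.2164  0.1627] o [-1.7988e+02  5.0000e-02  1.7120e+01] F [ 0.6  0.4 -2.1] op 0.0117 29.9848473072052
shift [-1.4 -0.4 34.7] rot [-0.12  0.05  0.02]
Ftool [ 0.64927597 -0.1684823   2.06991818] M [-0.06  0.21 -0.11]
```

Bottom is about 3 mm into the flare and it's free of contact.

{"method": "move_arm", "body": {"motion": [[[0, 0, 3], [0, 0, 0], 1], [[0, 0, 6], [0, 0, 0], 1], [[0, 0, 9], [0, 0, 0], 1], [[0, 0, 12], [0, 0, 0], 1], [[0, 0, 12], [0, 0, 0], 1]]}}

```text
clock: 16.23
tool_pos: [0.4739, -0.217, 0.1505]
orientation: [-179.9, 0.0, 17.0]
force: [0.4, 0.5, -1.7]
opening: 0.0117
gripper_force: 30.0
```

```bash
python3 - <<'E'
from plan import *
st(); o=ctrl.get_obs(); rel([*slot,.128],down(17.1)); print('Ftool',Rm(o).T@o['force'],'M',o['moment'].round(2))
E
```

```text
16.2333 q [-3.100e+00  1.110e+01 -2.600e+01 -1.000e-01 -5.300e+01  1.102e+02] p [ 0.4739 -0.217   0.1505] o [-1.7987e+02  5.0000e-02  1.7050e+01] F [ 0.4  0.5 -1.7] op 0.0117 29.984866082668304
shift [-1.1 -0.9 22.5] rot [-0.13  0.05 -0.05]
Ftool [ 0.47450737 -0.32554913  1.71276661] M [-0.09  0.19 -0.08]
```

{"method": "move_arm", "body": {"motion": [[[0, 0, 3], [0, 0, 0], 1], [[0, 0, 6], [0, 0, 0], 1], [[0, 0, 9], [0, 0, 0], 1], [[0, 0, 12], [0, 0, 0], 1], [[0, 0, 15], [0, 0, 0], 1], [[0, 0, 18], [0, 0, 0], 1], [[0, 0, 18], [0, 0, 0], 1]]}}

```text
clock: 16.82
tool_pos: [0.4737, -0.2169, 0.1322]
orientation: [-179.9, 0.1, 17.1]
force: [0.9, -0.4, -1.6]
opening: 0.012
gripper_force: 30.0
```

```bash
python3 - <<'E'
from plan import *
st(); o=ctrl.get_obs(); rel([*slot,.128],down(17.1)); print('Ftool',Rm(o).T@o['force'],'M',o['moment'].round(2))
E
```

```text
16.8167 q [-3.100e+00  1.230e+01 -2.720e+01 -1.000e-01 -5.060e+01  1.102e+02] p [ 0.4737 -0.2169  0.1322] o [-1.7986e+02  8.0000e-02  1.7050e+01] F [ 0.9 -0.4 -1.6] op 0.012 29.984777569770813
shift [-0.9 -0.8  4.2] rot [-0.14  0.08 -0.05]
Ftool [0.79307657 0.66292934 1.62638345] M [-0.12  0.13  0.01]
```

Nearly there, with about 4 mm left to the felt.

{"method": "move_arm", "body": {"motion": [[[0, 0, 1], [0, 0, 0], 1], [[0, 0, 2], [0, 0, 0], 1], [[0, 0, 3], [0, 0, 0], 1], [[0, 0, 4], [0, 0, 0], 1], [[0, 0, 4], [0, 0, 0], 1]]}}

```text
clock: 17.23
tool_pos: [0.4741, -0.217, 0.1289]
orientation: [-179.9, 0.0, 17.1]
force: [-1.5, 0.5, -2.0]
opening: 0.0117
gripper_force: 30.0
```

```bash
python3 - <<'E'
from plan import *
st(); o=ctrl.get_obs(); rel([*slot,.128],down(17.1)); print('Ftool',Rm(o).T@o['force'],'M',o['moment'].round(2))
E
```

```text
17.2333 q [-3.100e+00  1.250e+01 -2.750e+01 -1.000e-01 -5.010e+01  1.102e+02] p [ 0.4741 -0.217   0.1289] o [-1.7989e+02  2.0000e-02  1.7060e+01] F [-1.5  0.5 -2. ] op 0.0117 29.98474270105362
shift [-1.3 -1.   0.9] rot [-0.11  0.02 -0.04]
Ftool [-1.3262101  -0.91431892  2.01939083] M [-0.06  0.2   0.02]
```

{"method": "move_arm", "body": {"motion": [[[0, 0, 0.7], [0, 0, 0], 1], [[0, 0, 1.4], [0, 0, 0], 1], [[0, 0, 2], [0, 0, 0], 1], [[0, 0, 2], [0, 0, 0], 1]]}}

```text
clock: 17.57
tool_pos: [0.4742, -0.217, 0.1272]
orientation: [-179.9, 0.0, 17.1]
force: [-1.9, -0.0, 1.1]
opening: 0.0114
gripper_force: 30.0
```

```bash
python3 - <<'E'
from plan import *
st(); o=ctrl.get_obs(); print('Ftool',Rm(o).T@o['force'],'M',o['moment'].round(2))
E
```

```text
17.5667 q [-3.100e+00  1.260e+01 -2.760e+01 -1.000e-01 -4.980e+01  1.102e+02] p [ 0.4742 -0.217   0.1272] o [-1.799e+02  1.000e-02  1.707e+01] F [-1.9 -0.   1.1] op 0.0114 29.98384952545166
Ftool [-1.86031273 -0.52552149 -1.09828005] M [ 0.01  0.46 -0.03]
```

{"method": "move_arm", "body": {"motion": [[[0, 0, 0.7], [0, 0, 0], 1], [[0, 0, 1.4], [0, 0, 0], 1], [[0, 0, 1.8], [0, 0, 0], 1], [[0, 0, 1.8], [0, 0, 0], 1]]}}

```text
clock: 17.9
tool_pos: [0.4745, -0.2174, 0.1271]
orientation: [-180.0, -0.0, 17.1]
force: [-5.8, 1.3, 15.8]
opening: 0.0116
gripper_force: 30.0
```

```bash
python3 - <<'E'
from plan import *
st(); o=ctrl.get_obs(); print('Ftool',Rm(o).T@o['force'],'M',o['moment'].round(2))
E
```

```text
17.9 q [-3.100e+00  1.260e+01 -2.760e+01 -1.000e-01 -4.970e+01  1.102e+02] p [ 0.4745 -0.2174  0.1271] o [-1.7996e+02 -2.0000e-02  1.7110e+01] F [-5.8  1.3 15.8] op 0.0116 30.021927058696747
Ftool [ -5.16771427  -2.96711405 -15.79804217] M [0.94 2.38 0.09]
```

Standing on the bottom: 16 N upward at TCP z = 0.127, where 0.128 was expected. I'll relax, open only to about 24 mm and withdraw straight up.

{"method": "move_arm", "body": {"motion": [[[0, 0, -1], [0, 0, 0], 1], [[0, 0, -1], [0, 0, 0], 0.85], [[0, 0, -1], [0, 0, 0], 0.77], [[0, 0, -1], [0, 0, 0], 0.74], [[0, 0, -1], [0, 0, 0], 0.74], [[0, 0, -1], [0, 0, 0], 0.74]]}}

```text
clock: 18.4
tool_pos: [0.4742, -0.217, 0.126]
orientation: [-179.9, 0.0, 17.1]
force: [-0.6, 1.2, 0.2]
opening: 0.0223
gripper_force: 0.0
```

```bash
python3 - <<'E'
from h import *
st()
E
```

```text
18.4 q [-3.100e+00  1.270e+01 -2.760e+01 -1.000e-01 -4.970e+01  1.102e+02] p [ 0.4742 -0.217   0.126 ] o [-1.7989e+02  3.0000e-02  1.7060e+01] F [-0.6  1.2  0.2] op 0.0223 0.0
```

{"method": "move_arm", "body": {"motion": [[[0, 0, -5], [0, 0, 0], 0.74], [[0, 0, -15], [0, 0, 0], 0.74], [[0, 0, -30], [0, 0, 0], 0.74], [[0, 0, -50], [0, 0, 0], 0.74], [[0, 0, -80], [0, 0, 0], 0.74], [[0, 0, -120], [0, 0, 0], 0.74], [[0, 0, -150], [0, 0, 0], 0.74], [[0, 0, -170], [0, 0, 0], 0.74], [[0, 0, -170], [0, 0, 0], 0.74]]}}

```text
clock: 19.15
tool_pos: [0.4762, -0.218, 0.3026]
orientation: [179.8, -0.4, 17.1]
force: [1.4, 0.1, 0.2]
opening: 0.0225
gripper_force: 0.0
```

{"method": "move_arm", "body": {"motion": [[[0, -40, 0], [0, 0, 0], 0.74], [[0, -80, 0], [0, 0, 0], 0.74], [[0, -120, 0], [0, 0, 0], 0.74], [[0, -160, 0], [0, 0, 0], 0.74], [[0, -200, 0], [0, 0, 0], 0.74], [[0, -240, 0], [0, 0, 0], 0.74], [[0, -240, 0], [0, 0, 0], 0.74], [[0, -240, 0], [0, 0, 0], 0.74]]}}

```text
clock: 19.82
tool_pos: [0.4034, 0.0143, 0.2975]
orientation: [-179.9, -0.1, 17.4]
force: [0.0, 0.5, -0.1]
opening: 0.0226
gripper_force: 0.0
```

```bash
python3 - <<'E'
from plan import *
st(); snap('top','top7'); snap('side','side7'); a=load('top7');b=load('side7')
Rt=down(17.1)
def cr(q,k,w,h):
    c0=w2px(q,[[.4868,-.2624,.09]])[0].astype(int); c=cv2.resize(q['c'][c0[1]-h:c0[1]+h,c0[0]-w:c0[0]+w],None,fx=k,fy=k,interpolation=2)
    for y,z,col in((0,.134,(0,0,255)),(1,.112,(0,255,0)),(2,.112,(0,255,0))):
        P=[[*slot,z]+Rt@np.array([x,0,0])+y*np.array([.0142,-.046,0]) for x in(-.03,.03)]
        for v in w2px(q,P): cv2.circle(c,tuple(((v-c0+[w+.5,h+.5])*k).astype(int)),2,col,-1)
    return c
cv2.imwrite('pics/end.png',np.hstack([cr(a,7,28,40),cr(b,7,28,40)]))
E
```

```text
19.8167 q [ 30.3  -8.4 -25.6  -0.1 -72.7  77.1] p [0.4034 0.0143 0.2975] o [-1.7987e+02 -8.0000e-02  1.7400e+01] F [ 0.   0.5 -0.1] op 0.0226 0.0
top []
side []
```

View pics/end.png

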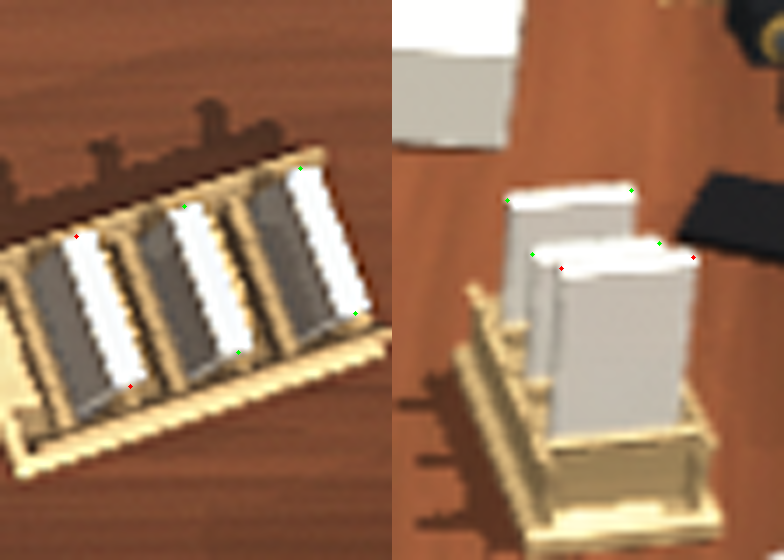

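The final view shows the tile fully down and upright in the empty slot, with its top at the predicted marks (76,236) and (130,386). The other two tiles are on their original marks. Handing in.

```bash
python3 -c "
from plant import ctrl; print(ctrl.close_job())"
```

```text
the job is handed in; nothing more can be done
None
```

The white tile was leaned in the larger rest and released, then taken by its upper end and lowered to the bottom of the empty slot, where it stands upright and released; the other two tiles show no visible shift in the last pictures, and the job was handed in at about 20 s.

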